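Lay the dried serving board beside its twin

ROBOT

A 7-joint arm with a two-finger parallel gripper is mounted at the origin on the work surface. World frame = base frame: x ahead of the robot, y to its left, z up, the work surface at z = 0. Lengths are in m, angles in rad, forces in N, time in s.
With the tool pointing down it reaches from about 0.375 to 0.925 m from the base axis. Payload 3.1 kg.
Tool frame: the origin (TCP) lies midway between the tips of the shut fingers; the grasp point (between the pads) lies 19 mm behind it; z points along the fingers, y is the line along which they close (so a half turn about z gives the same grasp; the last joint's range is limited). The gripper opens to 85 mm and grips with 20 to 120 N. Pads are 22 mm wide; open, the fingers measure 114 mm over their backs; the gripper's body (76 mm by 85 mm) begins 54 mm behind the grasp point. The pads swing forward as they close: fully open they stand 13 mm farther back than shut.
Start: joints at [-1.297, 0.383, 0.044, 1.598, -0.018, 1.161, -0.05], TCP at [0.236, 0.606, 0.201] pointing down, gripper open.
Joint ranges: [-2.61, 2.61], [-0.41, 2.15], [-1.48, 1.57], [0, 2.5], [-1.57, 4.71], [0.05, 1.97], [-2.85, 2.85]. Speed limits (rad/s): [2.79, 2.79, 3.14, 3.14, 3.14, 3.14, 3.14].

INTERFACE

Orientations are given as a rotation vector (axis times angle).
In Python, from rig import telemetry, cams, workorder gives the robot as it stands.
- The arm moves only by the shell command python3 -m handwheel 'ROWS' [OPENING] [FORCE]. ROWS is a JSON object of lists of equal length, an entry for each row: "delta_pos": the shift along the tool's x, y, z as a fraction of full scale, a list of three; "delta_rot": the turn, a rotation vector about the tool's x, y, z as a fraction of full scale, a list of three. In form: {"delta_pos": [[x, y, z], ...], "delta_rot": [[wx, wy, wz], ...]}. A call has 1 to 5 rows; each row shifts and turns the commanded pose from where the row before left it, along the tool's axes as they then stand; what a row does not reach is not made up. Full scale, the value 1, is 30 mm for a shift and 8 degrees for a turn. A row lasts 1/8 s, in which the tool goes at most 62.5 mm and 10.7 degrees, less where a joint would pass 70% of its speed; a pose out of reach is approached as far as the arm can. A call with a number of a shift or a turn outside -1 to 1 is refused whole. A call with a gripper value outside its range is refused whole. OPENING is the finger opening in mm, from 0 to 85.4, set as the call begins (- or left out, the last holds). The fingers move at their own pace and stop on an object; FORCE is the grip in N (left out, the last holds). Time passes only in rows, so rows that do not move let the fingers close. It gives the time, the measured TCP pose, the force, the opening and the grip force at its end, in the units of the state.
- telemetry.get_obs(): the state, without advancing time (a new reading comes with each control period).
- cams.grab_frame(name): name is "side" or "top"; returns the picture (384x512x3 uint8, red, green, blue); there is no depth.
- cams.camera_model(name): a dict with "fx", "fy", "cx", "cy" (pixels), "k1" (the pictures are not rectified: a ray, as slopes to the right and down, at radius r is drawn at 1 + k1 r^2 times it, then the intrinsics apply), "world_from_camera" (4x4, takes a point from camera to world coordinates). Camera axes: x right, y up, looking along -z (the intrinsics and any distortion apply to the point x, -y, -z); pixel columns grow to the right and rows downward; lengths in m; the calibration is good to about 2 mm. A picture is of the moment at which its call begins. camera_model takes no time and is no camera call.
- workorder.sign_off(): hands the job in; it is judged then, once.
The state is a dict: "time": time; "joint_positions": joint angles; "qd": joint speeds; "effort": joint torques, N m; "eef_pos": TCP position; "orientation": TCP orientation; "contact_force": force on the tool from outside, world axes, zero at the start; "torque": the same for the moment, N m; "opening": finger opening in m; "gripper_force": force on a finger pad.
Only numpy, scipy, OpenCV 4.12 (cv2) and the standard library are available. Lean on these libraries where they do the work, as an engineer would, in place of code of your own. Each camera call takes 0.05 s, during which the arm holds its last target. There are 200 camera calls.

TASK

One small wooden serving board stands on its long edge in the dish rack; its twin already lies in the aluminium tray. Take the board out, lay it down flat on the bare worktop and let go, then take it again across its width and lay it flat in the tray beside its twin: handle pointing the same way, ends level, and the long edges pushed together so that no gap is left. Do not drop the board, leave the twin where it is, and do not shift or knock over the other things in the rack and the tray or the spatula.

Things in the scene. Friction and masses are not known exactly. Their poses are not given: they have to be found in the camera images.
- board: Wooden board to move: 180 mm long, 14 thick, about 0.11 kg: a blade 130 x 60 mm, and from the middle of one end a handle 50 long, 32 wide. Origin mid-length, mid-width, mid-thickness; centre of mass 10 mm from it towards the blade. x along the length to the handle, y through the thickness, z across the width. Starts on edge (z up) in a rack slot, handle roughly to the robot.
- board_handle (a point): End of the board's handle, 90 mm from the origin of board along its x; axes as board.
- mate: The twin, same shape and size, loose, lying flat along the tray. Origin at mid-length, mid-width, mid-thickness; x along its length to its handle, y across its width, z up. Its -y side is free: the board goes there, centres 60 mm apart when they touch. Its +y side is too near the tray's wall.
- mate_handle (a point): End of the twin's handle, 90 mm from the origin of mate along its x.
- tray: Aluminium tray, fixed, 310 mm (x) by 240 mm (y), rim 15 mm high, walls and floor 3 mm thick. Origin under its centre, on the worktop; z up. Its inner floor is 3 mm above the worktop. The two bottles stand at its +x end; between the twin and the -y wall is bare floor.
- rack: Red plastic dish rack, fixed, 240 (x) by 260 mm (y), walls 50 high, white drip tray under it. Origin under its centre, on the worktop. Three slots along x at y = -70, 0, 70 mm (the board may be in any): things in them rest 30 mm above the worktop between fins 20 mm apart whose tops are at 62 mm; the board's top edge is at 90 mm, its upper 28 mm free on both sides.
- dish: White ceramic sushi dish with blue middle, 150 x 14 x 60 mm, stands on its long edge in one of the rack's three slots (which one varies). Origin at its centre, x along its length, y through its thickness, z up. A bystander.
- grater: Flat steel grater, 160 x 12 x 60 mm, stands on its long edge in one of the rack's three slots (which one varies). Origin at its centre, x along its length, y through its thickness, z up. A bystander.
- bottle1: Glass spice bottle with black cap, 42 mm across, 95 mm tall, standing in the tray at its +x end. Origin under its centre. A bystander.
- bottle2: Second glass spice bottle, same size, also at the +x end of the tray. Origin under its centre. A bystander.
- spatula: Wooden spatula, 190 mm long, lying crosswise on the worktop beyond the open middle area; origin underneath, near its middle, x along its length away from the handle. A bystander. Between it and the robot, and between rack and tray, the worktop is bare; a colander, an upturned bowl and a soap bottle stand farther off.
There are look-alikes about, which are no part of the job. Leave any turquoise look-alike of the mate alone.

How it is judged:
By the outcome, as a careful person would: the job done as asked, in the order asked, and still so for the second after the job is handed in, with the robot touching nothing.
It also fails if it takes over 72 s, if anything falls off the work surface, if the arm or the gripper's body presses on something with over 40 N, if the wrist force passes 120 N, or if a joint passes its speed limit or range.

## Working session

There is one attempt and no reset: what is moved stays moved. The work goes in short steps, Python scripts to look and compute and a shell command to move; the robot and the scene stay as the last step left them, time stands still between calls to the robot, and variables do not carry over. Pictures are saved under pics/ and viewed, at most 10 in all, crops included, and the job is handed in when it is done.

```bash
ls; mkdir -p pics; python3 - <<'E'
from rig import telemetry,cams
import cv2
o=telemetry.get_obs();print({k:o[k] for k in('time','eef_pos','orientation','opening')})
for n in('side','top'):
    m=cams.camera_model(n);print(n,m)
    cv2.imwrite(f'pics/{n}0.png',cams.grab_frame(n)[:,:,::-1])
E
```

```text
pics
{'time': 0.0, 'eef_pos': array([0.23579489, 0.60460613, 0.19925919]), 'orientation': array([-0.58055626, -3.08712254,  0.00417605]), 'opening': 0.08564148673201902}
side {'fx': 351.3576060099979, 'fy': 351.3576060099979, 'cx': 258.70945501619315, 'cy': 192.46336150323404, 'k1': -0.06741425634690146, 'world_from_camera': array([[ 0.98690975,  0.10593353, -0.12160279,  0.37418307],
       [-0.16010425,  0.55292529, -0.81770426, -0.81570332],
       [-0.01938504,  0.82646943,  0.56264776,  0.63235959],
       [ 0.        ,  0.        ,  0.        ,  1.        ]])}
top {'fx': 485.56427081367974, 'fy': 485.56427081367974, 'cx': 259.97509759574496, 'cy': 187.64923625987194, 'k1': -0.1723362486475501, 'world_from_camera': array([[-0.02207568,  0.9944278 , -0.1030826 ,  0.35823533],
       [-0.99971646, -0.02287767, -0.00660408, -0.00822133],
       [-0.00892557,  0.10290758,  0.99465088,  1.38807072],
       [ 0.        ,  0.        ,  0.        ,  1.        ]])}
```

View pics/top0.png

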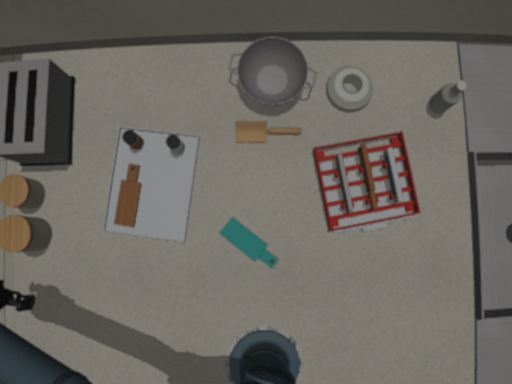

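View pics/side0.png

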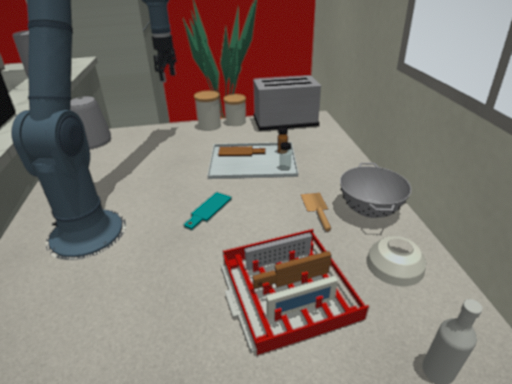

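Top view: the board is the brown strip in the middle slot (366,145)-(374,207). Dish and grater are either side of it. The twin lies in the tray at (129,195) with its handle up (+x), and its -y side is towards image right. What could be mistaken for the board: the twin (129,195), the turquoise look-alike (247,240), the spatula (265,131), the grater (346,180) and the dish (394,175). I choose the brown strip at (370,175) and check it in crops.

```bash
python3 - <<'E'
import cv2,numpy as np
t=cv2.imread('pics/top0.png');s=cv2.imread('pics/side0.png')
def c(im,x0,y0,w,h,k,g=10):
    a=cv2.resize(im[y0:y0+h,x0:x0+w],None,fx=k,fy=k,interpolation=cv2.INTER_CUBIC)
    for u in range(-(-x0//g)*g,x0+w,g):
        X=int((u-x0+.5)*k);cv2.line(a,(X,0),(X,6 if u%50 else 14),(0,255,255),1);cv2.putText(a,str(u),(X+1,16),0,.33,(255,255,0),1)
    for v in range(-(-y0//g)*g,y0+h,g):
        Y=int((v-y0+.5)*k);cv2.line(a,(0,Y),(6,Y),(0,255,255),1);cv2.putText(a,str(v),(8,Y+4),0,.33,(255,255,0),1)
    return a
def put(l,n):
    H=max(a.shape[0] for a in l)
    cv2.imwrite(n,np.hstack([cv2.copyMakeBorder(a,0,H-a.shape[0],0,0,0) for a in l]))
put([c(t,310,128,112,108,3.7),c(t,100,124,104,122,3.7)],'pics/c1.png')
put([c(s,218,228,150,124,3.2),c(s,205,125,96,60,3.2)],'pics/c2.png')
E
```

```text
(no output)
```

View pics/c1.png

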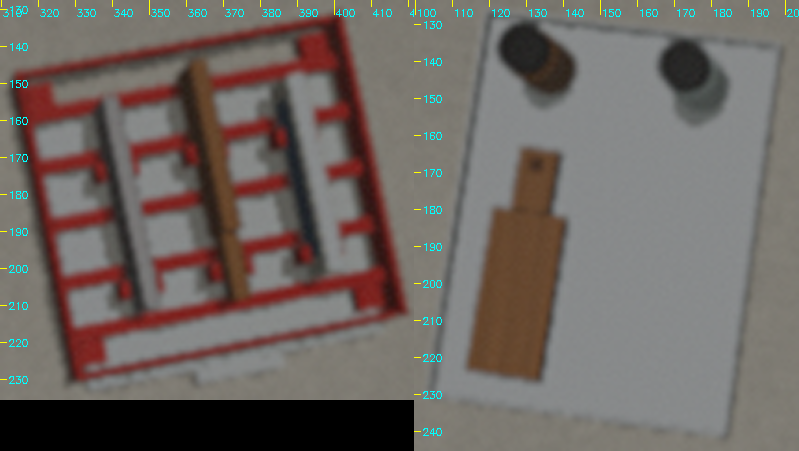

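View pics/c2.png

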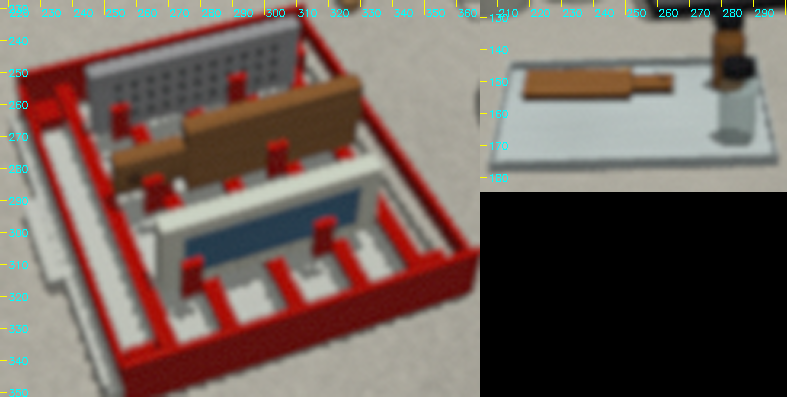

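Crops confirm it: the brown board in the middle slot has the stepped handle on the robot side (side image: handle end (253,277), far blade end (330,256)). The twin's handle points to +x (top image (134,164)). Next I fit the known shape to the silhouettes in both views, with height left free.

```bash
cat > h.py <<'E'
import numpy as np,cv2,os
from scipy.optimize import minimize
from scipy.spatial.transform import Rotation as R
from rig import cams,telemetry
M={n:cams.camera_model(n) for n in('top','side')}
def proj(n,P):
    m=M[n];W=np.array(m['world_from_camera']);c=(np.atleast_2d(P)-W[:3,3])@W[:3,:3]
    a=np.c_[c[:,0]/-c[:,2],-c[:,1]/-c[:,2]];r2=(a**2).sum(1,keepdims=True)
    a=a*(1+m['k1']*r2);return a*[m['fx'],m['fy']]+[m['cx'],m['cy']]
# length along x, width along 'w', thickness along 't'
def boxes(flat):
    out=[]
    for x0,x1,w in((-.09,.04,.03),(.04,.09,.016)):
        g=np.array([[x,a*w,b*.007] for x in(x0,x1) for a in(-1,1) for b in(-1,1)])
        out.append(g if flat else np.c_[g[:,0],-g[:,2],g[:,1]])
    return out
def rend(n,pose,flat,roi,S=4):
    x0,y0,w,h=roi;im=np.zeros((h*S,w*S),np.uint8)
    Rm=R.from_euler('z',pose[3]).as_matrix() if len(pose)<6 else R.from_euler('zyx',pose[3:6]).as_matrix()
    for b in boxes(flat):
        p=(proj(n,b@Rm.T+pose[:3])-[x0,y0]+.5)*S-.5
        cv2.fillConvexPoly(im,cv2.convexHull(np.round(p*16).astype(np.int32)),255,cv2.LINE_AA,4)
    im=cv2.resize(im,(w,h),interpolation=cv2.INTER_AREA)/255.
    return cv2.GaussianBlur(im,(0,0),.6)
def soft(im,roi):
    x0,y0,w,h=roi;c=im[y0:y0+h,x0:x0+w].astype(float);r,g,b=c[...,0],c[...,1],c[...,2]
    s=(r-b)/(r+g+b+1);red=(g/(r+1)<.42)&(r>40)
    q=np.percentile(s[~red],97);bg=np.median(s[~red&(s<.5*q)])
    s=np.clip((s-bg)/(q*.93-bg),0,1)
    return s,1-cv2.dilate(red.astype(np.uint8),np.ones((3,3)))
def fit(ims,rois,flat,p0,views=('top','side'),free=(0,1,2,3)):
    D={n:soft(ims[n],rois[n]) for n in views};p0=np.array(p0,float);free=list(free);sc=np.array([.004,.004,.004,.04])[free]
    def cost(v):
        p=p0.copy();p[free]+=v*sc
        return sum((((rend(n,p,flat,rois[n])-D[n][0])**2)*D[n][1]).sum() for n in views)
    best=None;v0=np.zeros(len(free))
    for _ in range(3):
        sim=np.vstack([v0,v0+np.eye(len(free))]);r=minimize(cost,v0,method='Nelder-Mead',options=dict(initial_simplex=sim,xatol=.01,fatol=.01,maxiter=400));v0=r.x
    p=p0.copy();p[free]+=v0*sc
    return p,r.fun
def grab(tag):
    ims={n:cams.grab_frame(n) for n in('top','side')}
    for n in ims: cv2.imwrite(f'pics/{n}_{tag}.png',ims[n][:,:,::-1])
    return ims
def load(tag): return {n:cv2.imread(f'pics/{n}{tag}.png')[:,:,::-1] for n in('top','side')}
def ray(n,u,v,z):
    from scipy.optimize import fsolve
    return fsolve(lambda q:proj(n,[q[0],q[1],z])[0]-[u,v],[.6,0])
E
python3 - <<'E'
from h import *
ims=load('0')
print('board guess',ray('top',369,176,.06),'mate',ray('top',130,196,.01))
rm={'top':(105,155,48,80),'side':(208,140,72,24)}
rb={'top':(350,136,36,80),'side':(246,240,92,56)}
m0=[*ray('top',130,196,.01),.01,-.15];b0=[*ray('top',369,176,.06),.06,np.pi+.15]
for nm,ro,fl,p in(('mate',rm,True,m0),('board',rb,False,b0)):
    for vw,fr in((('top','side'),(0,1,2,3)),(('top',),(0,1,3)),(('side',),(0,1,3))):
        q,c=fit(ims,ro,fl,p if vw[0]=='top' and len(vw)==2 else best,vw,fr)
        if len(vw)==2: best=q.copy();best[2]=.010 if fl else .06
        print(nm,vw,q.round(4),round(c,2))
# tray corners top (rim z .015) from crop, fins/rack not needed
for u,v in((119.5,128),(198.8,136),(184.5,241.5),(105.5,231.5)): print(ray('top',u,v,.015).round(3))
print('spatula',ray('top',300,131,0),ray('top',237,132,0),'turq',ray('top',277,264,0),ray('top',225,222,0))
print('rack',[ray('top',*p,.05).round(3) for p in((315,149),(403,131),(419,211),(329,231))])
print('bottles',[ray('top',*p,.095).round(3) for p in((129,136),(173,141))])
E
```

```text
board guess [ 0.52141383 -0.30270102] mate [0.48542705 0.37725937]
mate ('top', 'side') [ 0.4901  0.3818  0.0108 -0.1698] 169.89
mate ('top',) [ 0.4901  0.3816  0.01   -0.166 ] 93.2
mate ('side',) [ 0.4898  0.3851  0.01   -0.1786] 73.36
board ('top', 'side') [ 0.5194 -0.299   0.0591  3.3133] 174.35
board ('top',) [ 0.5161 -0.2995  0.06    3.3063] 88.65
board ('side',) [ 0.5213 -0.2985  0.06    3.3203] 80.46
[0.686 0.41 ]
[0.655 0.174]
[0.352 0.218]
[0.384 0.449]
spatula [ 0.66551734 -0.11941719] [0.66682477 0.06440969] turq [ 0.28305557 -0.04252897] [0.40564776 0.10318193]
rack [array([ 0.602, -0.156]), array([ 0.65, -0.41]), array([ 0.421, -0.444]), array([ 0.372, -0.187])]
bottles [array([0.644, 0.358]), array([0.626, 0.235])]
```

Both fits agree with the given heights: board centre z is 59 mm (expected 60) and twin centre z is 10.8 mm (expected 10). The board origin is about (0.519,-0.299) with its long axis at +9.8°. The twin is at (0.490,0.382), yaw -0.17. Plan: swing over to the rack, grip the top edge near the centre of mass, lift, tilt to the side and lay it down on the open worktop.

```bash
cat >> h.py <<'E'
def need(pos,yaz,tilt=0):
    """tool: y axis azimuth yaz deg at z down, then turned by tilt deg about tool x. prints delta in units"""
    o=telemetry.get_obs();Rc=R.from_rotvec(o['orientation']).as_matrix()
    a=np.deg2rad(yaz);y=np.array([np.cos(a),np.sin(a),0]);z=np.array([0,0,-1.]);Rt=np.c_[np.cross(y,z),y,z]@R.from_euler('x',tilt,degrees=True).as_matrix()
    d=Rc.T@(np.array(pos)-o['eef_pos'])/.03;w=np.rad2deg(R.from_matrix(Rc.T@Rt).as_rotvec())/8
    print('t',round(o['time'],2),'tcp',o['eef_pos'].round(4),'yaz',np.rad2deg(np.arctan2(Rc[1,1],Rc[0,1])).round(1),'open',round(o['opening']*1000,1),'grip',np.round(o['gripper_force'],1),'F',np.round(o['contact_force'],1),'q',np.round(o['joint_positions'],2))
    print('dpos',d.round(2),'drot',w.round(2))
E
A='{"delta_pos":[[-1,-0.06,0],[-1,-0.06,0],[-1,-0.06,0],[-1,-0.06,0],[-1,-0.06,0]],"delta_rot":[[0,0,0.34],[0,0,0.34],[0,0,0.34],[0,0,0.34],[0,0,0.34]]}'
python3 -m handwheel '{"delta_pos":[[-1,-0.06,0],[-1,-0.06,0],[-1,-0.06,0],[-1,-0.06,0],[-1,-0.06,0]],"delta_rot":[[0,0,0.34],[0,0,0.34],[0,0,0.34],[0,0,0.34],[0,0,0.34]]}' 40
python3 -c "
from h import *
need([.529,-.297,.2],-80.2)"
```

```text
time: 0.72
eef_pos: [0.368, 0.5285, 0.2007]
orientation: [0.949, 2.995, 0.0]
contact_force: [-0.5, 0.1, 0.5]
opening: 0.0396
gripper_force: 0.0
t 0.72 tcp [0.368  0.5285 0.2007] yaz 54.8 open 39.6 grip 0.0 F [-0.5  0.1  0.5] q [-1.14  0.37  0.14  1.62 -0.06  1.16 -0.03]
dpos [-20.23 -19.41   0.03] drot [ 0.   -0.   16.88]
```

```bash

python3 -m handwheel '{"delta_pos":[[-1,-0.06,0],[-1,-0.06,0],[-1,-0.06,0],[-1,-0.06,0],[-1,-0.06,0]],"delta_rot":[[0,0,0.34],[0,0,0.34],[0,0,0.34],[0,0,0.34],[0,0,0.34]]}' >/dev/null
python3 -m handwheel '{"delta_pos":[[-1,-0.06,0],[-1,-0.06,0],[-1,-0.06,0],[-1,-0.06,0],[-1,-0.06,0]],"delta_rot":[[0,0,0.34],[0,0,0.34],[0,0,0.34],[0,0,0.34],[0,0,0.34]]}' >/dev/null
python3 -m handwheel '{"delta_pos":[[-1,-0.06,0],[-1,-0.06,0],[-1,-0.06,0],[-1,-0.06,0],[-1,-0.06,0]],"delta_rot":[[0,0,0.34],[0,0,0.34],[0,0,0.34],[0,0,0.34],[0,0,0.34]]}' >/dev/null
python3 -m handwheel '{"delta_pos":[[-1,-0.06,0],[-1,-0.06,0],[-1,-0.06,0],[-1,-0.06,0],[-1,-0.06,0]],"delta_rot":[[0,0,0.34],[0,0,0.34],[0,0,0.34],[0,0,0.34],[0,0,0.34]]}' >/dev/null
python3 -m handwheel '{"delta_pos":[[-1,-0.06,0],[-1,-0.06,0],[-1,-0.06,0],[-1,-0.06,0],[-1,-0.06,0]],"delta_rot":[[0,0,0.34],[0,0,0.34],[0,0,0.34],[0,0,0.34],[0,0,0.34]]}' >/dev/null
python3 -c "
from h import *
need([.529,-.297,.2],-80.2)"
```

```text
t 3.85 tcp [ 0.5961 -0.1411  0.2007] yaz -13.1 open 40.5 grip 0.0 F [1.  0.4 0.2] q [-0.35  0.36  0.64  1.72 -0.23  1.14  0.13]
dpos [-5.57 -1.    0.02] drot [-0.    0.    8.39]
```

```bash

python3 -m handwheel '{"delta_pos":[[-0.95,-0.17,0],[-0.95,-0.17,0],[-0.95,-0.17,0],[-0.95,-0.17,0],[-0.95,-0.17,0]],"delta_rot":[[0,0,0],[0,0,0],[0,0,0],[0,0,0],[0,0,0]]}' >/dev/null
python3 -m handwheel '{"delta_pos":[[-0.8,-0.15,0],[0,0,0],[0,0,0],[0,0,0],[0,0,0]],"delta_rot":[[0,0,0.9],[0,0,0.95],[0,0,0.95],[0,0,0.95],[0,0,0.95]]}' >/dev/null
python3 -m handwheel '{"delta_pos":[[0,0,0],[0,0,0],[0,0,0],[0,0,0],[0,0,0]],"delta_rot":[[0,0,0.95],[0,0,0.95],[0,0,0.95],[0,0,0.84],[0,0,0]]}' >/dev/null
python3 - <<'E'
from h import *
need([.529,-.297,.13],-80.2)
ims=grab('a')
s=ims['side'][180:340,200:400];t=ims['top'][120:240,300:430]
cv2.imwrite('pics/a.png',np.hstack([cv2.resize(s,(500,400)),cv2.resize(t,(300,277))[:, :] if 0 else cv2.copyMakeBorder(cv2.resize(t,(300,277)),0,123,0,0,0)])[:,:,::-1])
E
```

```text
t 5.72 tcp [ 0.5297 -0.2953  0.2006] yaz -80.0 open 40.2 grip 0.0 F [-0.5 -0.7 -0.3] q [-0.29  0.43  0.94  1.74 -0.37  1.17 -0.64]
dpos [-0.03  0.05  2.35] drot [0.   0.   0.02]
```

View pics/a.png

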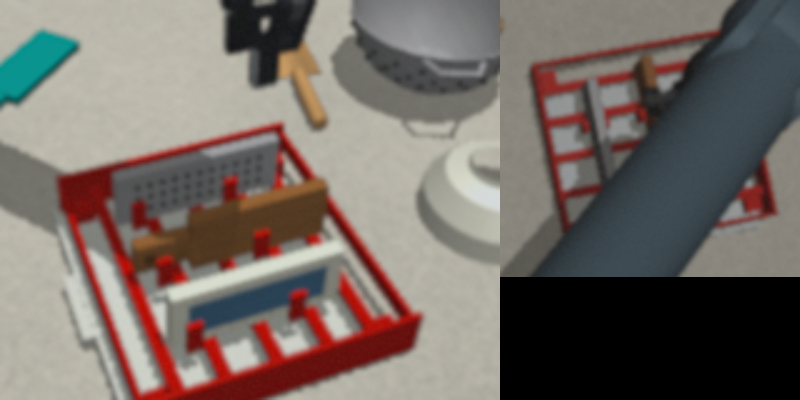

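The tool hangs over the board; in the side crop the fingers are at (265,60), straight above it, and the opening is clear of both neighbours. Descending.

```bash

python3 -m handwheel '{"delta_pos":[[-0.03,0.05,0.9],[0,0,0.9],[0,0,0.9],[0,0,0.9],[0,0,0]],"delta_rot":[[0,0,0.02],[0,0,0],[0,0,0],[0,0,0],[0,0,0]]}' >/dev/null
python3 -m handwheel '{"delta_pos":[[0,0,0.42],[0,0,0.42],[0,0,0]],"delta_rot":[[0,0,0],[0,0,0],[0,0,0]]}' >/dev/null
python3 - <<'E'
from h import *
need([.529,-.297,.067],-80.2)
cv2.imwrite('pics/b.png',cv2.resize(cams.grab_frame('side')[200:340,210:370],(800,600) if 0 else (640,560))[:,:,::-1])
E
```

```text
t 6.83 tcp [ 0.5289 -0.2958  0.0666] yaz -80.2 open 40.0 grip 0.0 F [ 0.1 -0.8  0.7] q [-0.19  0.59  0.82  1.84 -0.52  0.95 -0.54]
dpos [-0.    0.04 -0.01] drot [-0.01  0.01  0.  ]
```

View pics/b.png

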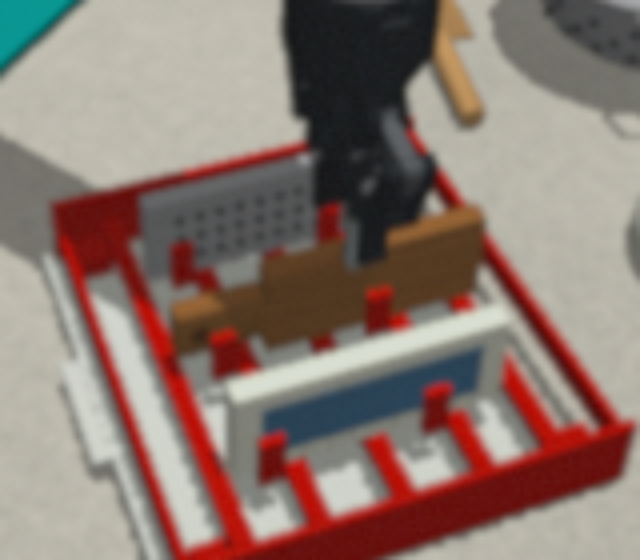

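The fingers straddle the board's top edge (near finger tip at crop (365,260)) and are clear of the fins. Closing and lifting.

```bash

python3 -m handwheel '{"delta_pos":[[0,0.03,0],[0,0,0],[0,0,0],[0,0,0],[0,0,0]],"delta_rot":[[0,0,0],[0,0,0],[0,0,0],[0,0,0],[0,0,0]]}' 5 70
python3 -m handwheel '{"delta_pos":[[0,0,-0.2],[0,0,-0.5],[0,0,-0.8],[0,0,-1],[0,0,-1]],"delta_rot":[[0,0,0],[0,0,0],[0,0,0],[0,0,0],[0,0,0]]}'
python3 -c "
from h import *
need([.529,-.06,.2],-90)"
```

```text
time: 7.5
eef_pos: [0.5297, -0.2973, 0.0675]
orientation: [3.13, 0.269, 0.0]
contact_force: [-0.7, -0.3, 0.4]
opening: 0.0049
gripper_force: 0.0
time: 8.12
eef_pos: [0.5298, -0.2977, 0.1746]
orientation: [3.13, 0.268, 0.002]
contact_force: [0.7, -0.2, -0.4]
opening: 0.0048
gripper_force: 0.0
t 8.12 tcp [ 0.5298 -0.2977  0.1746] yaz -80.2 open 4.8 grip 0.0 F [ 0.7 -0.2 -0.4] q [-0.27  0.46  0.92  1.76 -0.4   1.12 -0.62]
dpos [ 1.32 -7.81 -0.85] drot [ 0.   -0.01  1.22]
```

The fingers closed to 4.9 mm with no grip force, so the grasp missed. I need to look.

```bash
python3 - <<'E'
from h import *
s=cams.grab_frame('side')
cv2.imwrite('pics/side_c.png',s[:,:,::-1])
ims={'side':s};b0=[.519,-.299,.06,3.313]
q,c=fit(ims,{'side':(246,240,92,56)},False,b0,('side',),(0,1,3));print(q,c)
cv2.imwrite('pics/c.png',cv2.resize(s[170:330,210:370],(600,600))[:,:,::-1])
o=telemetry.get_obs();print(o['eef_pos'],proj('side',o['eef_pos']))
E
```

```text
[ 0.52094886 -0.29932321  0.06        3.33047155] 82.19894679690691
[ 0.53240284 -0.2997036   0.17908672] [[300.18539336 229.0141312 ]]
```

View pics/c.png

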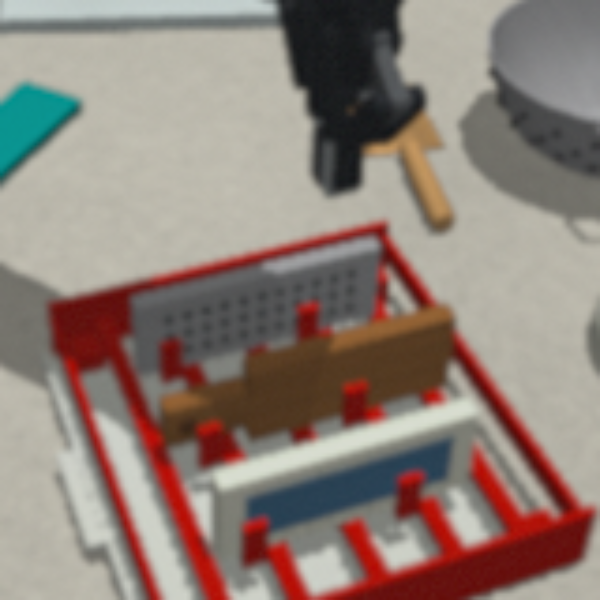

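The board still stands in its slot and the fit gives the same pose. The closed fingertip shows at about (300,220), but the reported TCP projects to (300,229). So the real tips look higher than the TCP I assumed; I'll quantify that from the pictures already taken.

```bash
python3 - <<'E'
from h import *
p=np.array([.5324,-.2997,.179])
for dz in(0,.01,.02,.025,.03): print(dz,proj('side',p+[0,0,dz])[0].round(1),proj('top',p+[0,0,dz])[0].round(1))
# dark pixels in side_c (gripper is near black): lowest rows
s=cv2.imread('pics/side_c.png').astype(int).sum(2)
for v in range(205,226): 
    u=np.where(s[v,285:320]<150)[0]; print(v,(u.min()+285,u.max()+285) if len(u) else None,end=' ')
print()
# start pose
s=cv2.imread('pics/side0.png').astype(int).sum(2);t=cv2.imread('pics/top0.png').astype(int).sum(2)
q=np.array([.2358,.6046,.1993]);print('start tcp',proj('side',q),proj('top',q), 'z+.013',proj('side',q+[0,0,.013]))
for v in range(60,84):
    u=np.where(s[v,145:190]<130)[0]; print(v,(u.min()+145,u.max()+145) if len(u) else None,end=' ')
o=telemetry.get_obs();print(o['time'],o['eef_pos'])
E
```

```text
0 [300.2 229. ] [377.6 165.8]
0.01 [300.4 225.2] [378.5 165.2]
0.02 [300.7 221.2] [379.4 164.6]
0.025 [300.8 219.2] [379.9 164.3]
0.03 [300.9 217.2] [380.4 164. ]
205 (np.int64(295), np.int64(315)) 206 (np.int64(295), np.int64(313)) 207 (np.int64(295), np.int64(310)) 208 (np.int64(295), np.int64(306)) 209 (np.int64(295), np.int64(305)) 210 (np.int64(295), np.int64(305)) 211 (np.int64(295), np.int64(305)) 212 (np.int64(299), np.int64(305)) 213 (np.int64(299), np.int64(305)) 214 (np.int64(299), np.int64(305)) 215 (np.int64(299), np.int64(305)) 216 (np.int64(299), np.int64(305)) 217 (np.int64(299), np.int64(305)) 218 (np.int64(299), np.int64(304)) 219 (np.int64(299), np.int64(303)) 220 (np.int64(300), np.int64(300)) 221 None 222 None 223 None 224 None 225 None 
start tcp [[169.6484504   89.08080037]] [[ 25.26099096 288.73013285]] z+.013 [[169.15257045  85.87464674]]
60 (np.int64(154), np.int64(176)) 61 (np.int64(155), np.int64(176)) 62 (np.int64(155), np.int64(175)) 63 (np.int64(155), np.int64(174)) 64 (np.int64(155), np.int64(174)) 65 (np.int64(155), np.int64(173)) 66 (np.int64(155), np.int64(173)) 67 (np.int64(155), np.int64(173)) 68 (np.int64(155), np.int64(173)) 69 (np.int64(155), np.int64(173)) 70 (np.int64(156), np.int64(173)) 71 (np.int64(158), np.int64(173)) 72 (np.int64(159), np.int64(173)) 73 (np.int64(159), np.int64(174)) 74 (np.int64(160), np.int64(174)) 75 (np.int64(160), np.int64(174)) 76 (np.int64(160), np.int64(162)) 77 (np.int64(160), np.int64(162)) 78 (np.int64(160), np.int64(162)) 79 (np.int64(161), np.int64(163)) 80 (np.int64(162), np.int64(162)) 81 None 82 None 83 None 8.175 [ 0.53240284 -0.2997036   0.17908672]
```

The tips really sit about 23 mm above the reported TCP (seen at row 220, predicted 229; the start picture agrees). The side position matches. I'll go lower in stages and watch the force.

```bash

python3 -m handwheel '{"delta_pos":[[0,0,0],[0,0,0.5],[0,0,0.9],[0,0,0.9],[0,0,0.7]],"delta_rot":[[0,0,0],[0,0,0],[0,0,0],[0,0,0],[0,0,0]]}' 40 >/dev/null
python3 -c "
from h import *
need([.529,-.2985,.050],-80.2)"
```

```text
t 8.8 tcp [ 0.5277 -0.296   0.0789] yaz -80.2 open 40.0 grip 0.0 F [-1.1  0.6  0.4] q [-0.2   0.57  0.83  1.83 -0.51  0.97 -0.55]
dpos [0.03 0.09 0.96] drot [-0.02  0.03  0.  ]
```

```bash

python3 -m handwheel '{"delta_pos":[[0.03,0.05,0.5],[0,0,0.3],[0,0,0]],"delta_rot":[[0,0,0],[0,0,0],[0,0,0]]}'
python3 -m handwheel '{"delta_pos":[[0,0,0],[0,0,0],[0,0,0],[0,0,0]],"delta_rot":[[0,0,0],[0,0,0],[0,0,0],[0,0,0]]}' 5 20
```

```text
time: 9.18
eef_pos: [0.5306, -0.2986, 0.058]
orientation: [-3.13, -0.269, 0.001]
contact_force: [0.5, 0.2, -0.4]
opening: 0.04
gripper_force: 0.0
time: 9.68
eef_pos: [0.5317, -0.2991, 0.06]
orientation: [3.13, 0.269, 0.003]
contact_force: [-0.8, 0.8, 6.4]
opening: 0.0052
gripper_force: 7.1
```

It touched: the shut tips rest on the board's top edge (z=0.09) with a reported TCP of about 0.059. That makes the bias about 31 mm. Raise, open, then go to TCP z≈0.038.

```bash

python3 -m handwheel '{"delta_pos":[[0,0,-0.5],[0,0,0],[0,0,0]],"delta_rot":[[0,0,0],[0,0,0],[0,0,0]]}' 40 >/dev/null
python3 -m handwheel '{"delta_pos":[[0,0,0.5],[0,0,0.3],[0,0,0.2],[0,0,0]],"delta_rot":[[0,0,0],[0,0,0],[0,0,0],[0,0,0]]}'
python3 -c "
from h import *
need([.529,-.299,.038],-80.2)"
```

```text
time: 10.55
eef_pos: [0.5301, -0.2983, 0.0424]
orientation: [-3.129, -0.269, 0.003]
contact_force: [-0.6, 0.5, -0.6]
opening: 0.0399
gripper_force: 0.0
t 10.55 tcp [ 0.5301 -0.2983  0.0424] yaz -80.2 open 39.9 grip 0.0 F [-0.6  0.5 -0.6] q [-0.17  0.62  0.79  1.84 -0.55  0.91 -0.52]
dpos [-0.04  0.02  0.15] drot [-0.01  0.01  0.  ]
```

```bash

python3 -m handwheel '{"delta_pos":[[-0.03,0.02,0.15],[0,0,0.07],[0,0,0]],"delta_rot":[[0,0,0],[0,0,0],[0,0,0]]}' | grep -E "pos|force"
python3 -m handwheel '{"delta_pos":[[0,0,0],[0,0,0],[0,0,0],[0,0,0]],"delta_rot":[[0,0,0],[0,0,0],[0,0,0],[0,0,0]]}' 5 50
```

```text
eef_pos: [0.53, -0.2993, 0.0368]
contact_force: [-0.3, -0.2, 0.7]
gripper_force: 0.0
time: 11.42
eef_pos: [0.5302, -0.2994, 0.037]
orientation: [3.13, 0.269, 0.0]
contact_force: [-0.1, 0.5, 1.6]
opening: 0.0132
gripper_force: 52.8
```

Gripped at 13.2 mm with 53 N. Lifting.

```bash

python3 -m handwheel '{"delta_pos":[[0,0,-0.2],[0,0,-0.6],[0,0,-0.9],[0,0,-1],[0,0,-1]],"delta_rot":[[0,0,0],[0,0,0],[0,0,0],[0,0,0],[0,0,0]]}' - 80 >/dev/null
python3 -m handwheel '{"delta_pos":[[0,0,-0.6],[0,0,0],[0,0,0]],"delta_rot":[[0,0,0],[0,0,0],[0,0,0]]}'
python3 -c "
from h import *
need([.54,-.05,.17],-90)"
```

```text
time: 12.42
eef_pos: [0.5293, -0.2986, 0.1648]
orientation: [-3.129, -0.269, 0.002]
contact_force: [0.1, 0.5, -2.4]
opening: 0.0121
gripper_force: 79.0
t 12.43 tcp [ 0.5293 -0.2986  0.1648] yaz -80.2 open 12.1 grip 79.0 F [ 0.1  0.5 -2.4] q [-0.26  0.47  0.91  1.77 -0.41  1.11 -0.61]
dpos [ 1.76 -8.11 -0.16] drot [-0.01  0.01  1.23]
```

```bash

python3 -m handwheel '{"delta_pos":[[0.2,-0.5,0],[0.2,-1,0],[0.2,-1,0],[0.2,-1,0],[0.2,-1,0]],"delta_rot":[[0,0,0],[0,0,0],[0,0,0],[0,0,0],[0,0,0]]}' >/dev/null
python3 -m handwheel '{"delta_pos":[[0.2,-1,0],[0,-1,0],[0,-1,0],[0,-0.6,0],[0,0,0]],"delta_rot":[[0,0,0],[0,0,0],[0,0,0],[0,0,0],[0,0,0]]}'
python3 -c "
from h import *
need([.525,-.05,.15],-80.2,-65)"
```

```text
time: 13.68
eef_pos: [0.5233, -0.0505, 0.1648]
orientation: [-3.128, -0.277, 0.003]
contact_force: [-0.3, -1.0, -1.9]
opening: 0.0123
gripper_force: 79.0
t 13.68 tcp [ 0.5233 -0.0505  0.1648] yaz -79.9 open 12.3 grip 79.0 F [-0.3 -1.  -1.9] q [-0.81  0.27  0.95  1.96 -0.26  1.04 -1.13]
dpos [ 0.06 -0.    0.49] drot [-8.14 -0.01  0.04]
```

```bash

python3 -m handwheel '{"delta_pos":[[0,0,0],[0,0,0],[0,0,0],[0,0,0],[0,0,0]],"delta_rot":[[-0.5,0,0],[-1,0,0],[-1,0,0],[-1,0,0],[-0.5,0,0]]}' >/dev/null
python3 -c "
from h import *
need([.525,-.05,.15],-80.2,-65)"
```

```text
t 14.3 tcp [ 0.5241 -0.0521  0.1653] yaz -80.0 open 12.7 grip 79.1 F [ 0.2 -0.  -2.9] q [-1.28  0.41  1.11  2.05  0.25  0.93 -1.75]
dpos [ 0.04 -0.32  0.4 ] drot [-4.11 -0.02  0.02]
```

```bash

python3 -m handwheel '{"delta_pos":[[0,0,0],[0,0,0],[0,0,0],[0,0,0]],"delta_rot":[[-0.8,0,0],[-0.9,0,0],[-0.8,0,0],[-0.5,0,0]]}' >/dev/null
python3 -c "
from h import *
need([.525,-.05,.15],-80.2,-65)"
```

```text
t 14.8 tcp [ 0.5246 -0.0526  0.1649] yaz -80.0 open 12.6 grip 79.2 F [ 0.2  1.1 -0.6] q [-1.42  0.76  1.11  2.06  0.36  0.95 -2.  ]
dpos [ 0.03 -0.46  0.21] drot [-1.1  -0.01  0.01]
```

```bash

python3 -m handwheel '{"delta_pos":[[0,0,0],[0,0,0],[0,0,0]],"delta_rot":[[-0.6,0,0],[-0.5,0,0],[0,0,0]]}' >/dev/null
python3 - <<'E'
from h import *
need([.525,-.05,.06],-80.2,-65)
o=telemetry.get_obs();Rc=R.from_rotvec(o['orientation']).as_matrix();print(Rc.round(2))
s=cams.grab_frame('side');a=cv2.resize(s[100:280,170:370],(800,720))[:600]
def dr(c,col):
    for dx,w0,w1 in((-.1,.016,.046),):
        pass
for bias,col in((Rc@[0,0,0],(255,255,0)),(np.array([0,0,.031])+Rc@[0,0,.031],(255,0,255))):
    # tool coords: width from z=-.053 to +.007, x from -.10(handle end) to +.08, faces y=-.007
    for sy in(-.007,.007):
        P=np.array([[.08,sy,-.053],[.08,sy,.007],[-.05,sy,.007],[-.05,sy,-.007],[-.10,sy,-.007],[-.10,sy,-.039],[-.05,sy,-.039],[-.05,sy,-.053]])
        p=((proj('side',P@Rc.T+o['eef_pos']+bias)-[170,100]+.5)*4).astype(np.int32)
        cv2.polylines(a,[p],True,col,1)
cv2.imwrite('pics/d.png',a[:,:,::-1])
E
```

```text
t 15.18 tcp [ 0.5245 -0.0527  0.1644] yaz -79.8 open 12.8 grip 79.2 F [ 0.8 -0.3 -0.9] q [-1.44  0.9   1.09  2.04  0.38  0.98 -2.08]
dpos [ 0.04 -3.19  1.4 ] drot [-0.02 -0.01  0.02]
[[ 0.98  0.08  0.16]
 [ 0.17 -0.42 -0.89]
 [-0.    0.91 -0.42]]
```

View pics/d.png

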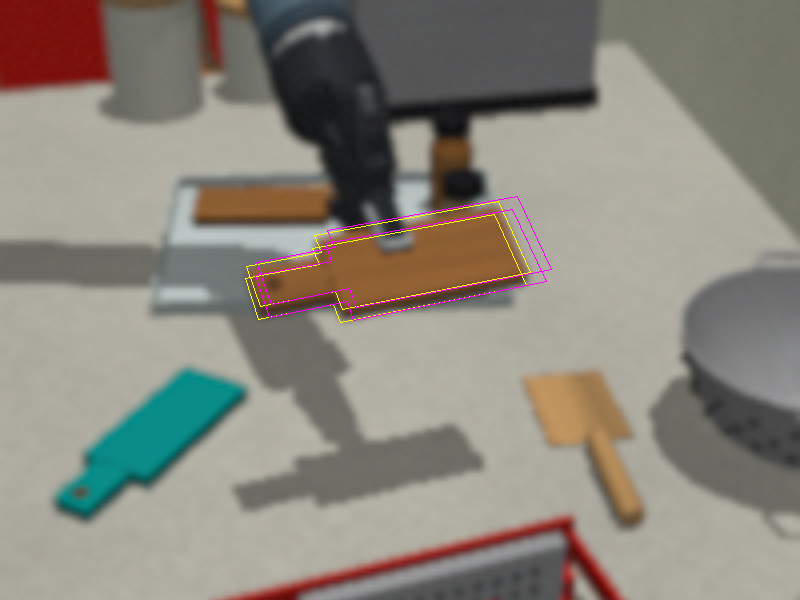

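The board is held firmly; its outline matches the yellow prediction to about 1.5 px (the offset lies along the tool axis). It has no obstacle beneath it. Lowering the lower edge to the worktop, expected at TCP z≈0.009.

```bash

python3 -m handwheel '{"delta_pos":[[0,-0.5,0.23],[0,-0.91,0.42],[0,-0.91,0.42],[0,-0.91,0.42],[0,-0.73,0.34]],"delta_rot":[[0,0,0],[0,0,0],[0,0,0],[0,0,0],[0,0,0]]}' >/dev/null
python3 -m handwheel '{"delta_pos":[[0,-0.3,0.14],[0,0,0]],"delta_rot":[[0,0,0],[0,0,0]]}'
python3 -c "
from h import *
need([.525,-.053,.012],-80.2,-65)"
```

```text
time: 16.1
eef_pos: [0.524, -0.0531, 0.0249]
orientation: [2.005, 0.172, 0.109]
contact_force: [-0.1, 0.2, -1.3]
opening: 0.0124
gripper_force: 79.1
t 16.1 tcp [ 0.524  -0.0531  0.0249] yaz -80.2 open 12.4 grip 79.1 F [-0.1  0.2 -1.3] q [-1.33  1.13  0.9   2.01  0.28  0.84 -2.22]
dpos [ 0.04 -0.39  0.19] drot [-0.03  0.    0.  ]
```

```bash

python3 -m handwheel '{"delta_pos":[[0,-0.2,0.09],[0,-0.15,0.07],[0,0,0]],"delta_rot":[[0,0,0],[0,0,0],[0,0,0]]}' | grep -E "pos|force"
python3 -m handwheel '{"delta_pos":[[0,-0.08,0.04],[0,0,0]],"delta_rot":[[0,0,0],[0,0,0]]}' | grep -E "pos|force"
python3 -m handwheel '{"delta_pos":[[0,-0.06,0.03],[0,0,0]],"delta_rot":[[0,0,0],[0,0,0]]}' | grep -E "pos|force"
```

```text
eef_pos: [0.5239, -0.0525, 0.0134]
contact_force: [0.2, 0.2, -2.0]
gripper_force: 79.1
eef_pos: [0.5239, -0.0527, 0.0108]
contact_force: [-0.6, -0.3, -1.1]
gripper_force: 79.2
eef_pos: [0.5241, -0.053, 0.0095]
contact_force: [-0.2, 0.5, 2.0]
gripper_force: 79.6
```

Edge contact is felt (force went from -1.5 to +2 N). Next: ease the fingers open with the lower finger still carrying the board, raising the tool as it opens.

```bash

python3 -m handwheel '{"delta_pos":[[0,0,0],[0,0.04,0],[0,0,0]],"delta_rot":[[0,0,0],[0,0,0],[0,0,0]]}' 18 20
python3 -m handwheel '{"delta_pos":[[0,0.1,0],[0,0.08,0],[0,0,0]],"delta_rot":[[0,0,0],[0,0,0],[0,0,0]]}' 30
python3 - <<'E'
from h import *
s=cams.grab_frame('side');cv2.imwrite('pics/side_e.png',s[:,:,::-1]);cv2.imwrite('pics/e.png',cv2.resize(s[120:260,190:370],(720,560))[:,:,::-1])
E
```

```text
time: 17.35
eef_pos: [0.524, -0.0534, 0.0099]
orientation: [2.005, 0.172, 0.109]
contact_force: [0.3, 0.8, -0.9]
opening: 0.0183
gripper_force: 0.3
time: 17.73
eef_pos: [0.5244, -0.0558, 0.0151]
orientation: [2.005, 0.172, 0.109]
contact_force: [-0.0, -0.3, -1.3]
opening: 0.03
gripper_force: 0.3
```

View pics/e.png

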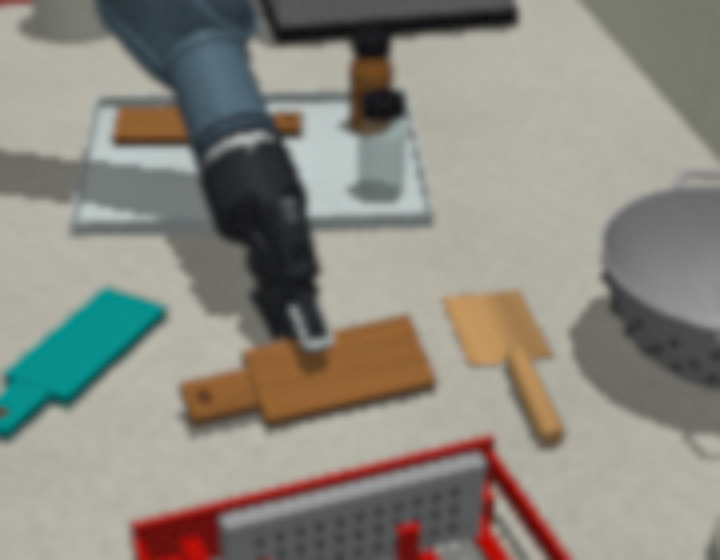

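The board leans on the lower finger with its lower edge on the bare worktop, clear of the spatula and the turquoise one. Withdrawing the finger quickly and level, so the board settles flat.

```bash

python3 -m handwheel '{"delta_pos":[[0,-0.25,-1],[0,-0.2,-1],[0,0.2,-1],[0,0.4,-1],[0,0,0]],"delta_rot":[[0,0,0],[0,0,0],[0,0,0],[0,0,0],[0,0,0]]}'
python3 - <<'E'
from h import *
ims=grab('f');ro={'top':(215,140,90,100),'side':(225,185,85,50)}
for vw,fr in((('side',),(0,1,2,3)),(('side',),(0,1,3))):
    print(vw,fit(ims,ro,True,[.515,-.045,.007,np.pi+.172],vw,fr))
E
```

```text
time: 18.4
eef_pos: [0.5077, 0.0523, 0.0706]
orientation: [2.008, 0.174, 0.114]
contact_force: [1.1, 0.2, -0.3]
opening: 0.0299
gripper_force: 0.0
('side',) (array([ 0.52090402,  0.03531256, -0.04369195,  3.32079852]), np.float64(86.99122296807741))
('side',) (array([ 0.51044633, -0.02769373,  0.007     ,  3.32677825]), np.float64(145.9024645758456))
```

```bash

python3 -m handwheel '{"delta_pos":[[0,0.9,-0.4],[0,0.9,-0.4],[0,0.9,-0.4],[0,0,0],[0,0,0]],"delta_rot":[[0,0,0],[0,0,0],[0.5,0,0],[1,0,0],[1,0,0]]}' 85 >/dev/null
python3 -m handwheel '{"delta_pos":[[0,0,0],[0,0,0],[0,0,0],[0,0,0],[0,0,0]],"delta_rot":[[1,0,0],[1,0,0],[1,0,0],[1,0,0],[1,0,0]]}' >/dev/null
python3 -m handwheel '{"delta_pos":[[0,-1,0],[0,-1,0],[0,-1,0],[0,0,0]],"delta_rot":[[0.7,0,0],[0,0,0],[0,0,0],[0,0,0]]}' >/dev/null
python3 - <<'E'
from h import *
need([.51,-.03,.16],-79.8)
ims=grab('g')
for nm,ro in(('A',{'top':(215,140,100,100),'side':(225,180,75,60)}),):
    for n in ro:
        s,w=soft(ims[n],ro[n]);ys,xs=np.where((s>.5)&(w>0));print(n,len(xs),xs.min()+ro[n][0],xs.max()+ro[n][0],ys.min()+ro[n][1],ys.max()+ro[n][1])
    for vw,fr in((('side',),(0,1,2,3)),(('side',),(0,1,3)),(('top',),(0,1,3))):
        print(vw,fit(ims,ro,True,[.510,-.03,.007,np.pi+.172],vw,fr))
E
```

```text
t 20.25 tcp [0.4892 0.1373 0.1552] yaz -80.0 open 84.9 grip 0.0 F [ 0.1 -0.8  0.8] q [-1.14  0.22  0.9   2.01 -0.22  1.   -1.53]
dpos [-0.29  5.61 -0.23] drot [-0.1   0.02 -0.03]
top 1119 237 314 140 215
side 764 236 297 204 239
('side',) (array([ 0.52204347,  0.03845633, -0.04605949,  3.31808409]), np.float64(38.4142173142365))
('side',) (array([ 0.50987586, -0.02840798,  0.007     ,  3.32553632]), np.float64(97.39471437008305))
('top',) (array([ 0.50858061, -0.02890521,  0.007     ,  3.31847128]), np.float64(79.92885021595649))
```

```bash
python3 - <<'E'
from h import *
ims=load('_g');ro={'top':(230,150,95,80),'side':(228,195,72,60)}
for n in ro:
    s,w=soft(ims[n],ro[n]);ys,xs=np.where((s>.5)&(w>0));print(n,len(xs),xs.min()+ro[n][0],xs.max()+ro[n][0],ys.min()+ro[n][1],ys.max()+ro[n][1])
for vw,fr in((('top','side'),(0,1,2,3)),(('side',),(0,1,3)),(('top',),(0,1,3))):
    print(vw,fit(ims,ro,True,[.510,-.03,.007,np.pi+.172],vw,fr))
need([.51,-.03,.16],-79.8)
E
```

```text
top 1060 255 324 150 215
side 762 236 297 204 226
('top', 'side') (array([ 0.50905984, -0.02842374,  0.00616961,  3.32441875]), np.float64(144.9158828375797))
('side',) (array([ 0.50987586, -0.02840798,  0.007     ,  3.32553632]), np.float64(96.85629249227324))
('top',) (array([ 0.50858061, -0.02890521,  0.007     ,  3.31847128]), np.float64(47.45662814887777))
t 20.35 tcp [0.4901 0.1344 0.1557] yaz -80.3 open 84.9 grip 0.0 F [-0.1 -1.3 -0.1] q [-1.14  0.22  0.9   2.01 -0.22  1.   -1.53]
dpos [-0.28  5.51 -0.21] drot [-0.09  0.02 -0.06]
```

The board lies flat (fitted centre z is 6 mm, the views agree within 1 mm) at (0.509,-0.0285), axis 190.3°. Going back to take it across the width over its centre of mass.

```bash

python3 -m handwheel '{"delta_pos":[[-0.1,1,0],[-0.05,1,0],[0,1,0],[0,1,0],[0,1,0]],"delta_rot":[[-0.09,0,0],[0,0,0],[0,0,0],[0,0,0],[0,0,0]]}' 76 >/dev/null
python3 -m handwheel '{"delta_pos":[[0,0.4,0.8],[0,0,0.9],[0,0,0.9],[0,0,0.9],[0,0,0]],"delta_rot":[[0,0,0.05],[0,0,0],[0,0,0],[0,0,0],[0,0,0]]}' >/dev/null
python3 -c "
from h import *
need([.519,-.0267,-.02],-79.7)"
```

```text
t 21.6 tcp [ 0.5112 -0.0263  0.0493] yaz -80.8 open 75.9 grip 0.0 F [0.3 0.2 0.9] q [-0.74  0.45  0.84  2.07 -0.45  0.82 -1.04]
dpos [0.27 0.06 2.31] drot [-0.    0.04 -0.13]
```

```bash

python3 -m handwheel '{"delta_pos":[[0.27,0.06,0.8],[0,0,0.8],[0,0,0.5],[0,0,0.2],[0,0,0]],"delta_rot":[[0,0.04,-0.13],[0,0,0],[0,0,0],[0,0,0],[0,0,0]]}' | grep -E "pos|force"
python3 -m handwheel '{"delta_pos":[[0,0,0.15],[0,0,0.1],[0,0,0]],"delta_rot":[[0,0,0],[0,0,0],[0,0,0]]}' | grep -E "pos|force"
python3 -c "
from h import *
need([.519,-.0267,-.034],-79.7)"
```

```text
eef_pos: [0.5231, -0.0247, -0.0174]
contact_force: [0.1, 0.0, -0.8]
gripper_force: 0.0
eef_pos: [0.5228, -0.0242, -0.0253]
contact_force: [0.4, 0.8, 0.5]
gripper_force: 0.0
t 22.6 tcp [ 0.5228 -0.0242 -0.0253] yaz -79.5 open 76.4 grip 0.0 F [0.4 0.8 0.5] q [-0.62  0.58  0.7   2.07 -0.6   0.69 -0.91]
dpos [-0.14  0.06  0.29] drot [-0.01 -0.04  0.02]
```

```bash

python3 -m handwheel '{"delta_pos":[[-0.1,0.06,0.15],[0,0,0]],"delta_rot":[[0,0,0],[0,0,0]]}' | grep -E "pos|force"
python3 -m handwheel '{"delta_pos":[[0,0,0.1],[0,0,0]],"delta_rot":[[0,0,0],[0,0,0]]}' | grep -E "pos|force"
python3 -m handwheel '{"delta_pos":[[0,0,0],[0,0,0],[0,0,0]],"delta_rot":[[0,0,0],[0,0,0],[0,0,0]]}' 50 30
```

```text
eef_pos: [0.5195, -0.027, -0.0301]
contact_force: [1.0, 0.2, -0.0]
gripper_force: 0.0
eef_pos: [0.5202, -0.0266, -0.0329]
contact_force: [-0.4, 0.4, -0.1]
gripper_force: 0.0
time: 23.48
eef_pos: [0.5207, -0.0267, -0.0325]
orientation: [-3.127, -0.286, -0.01]
contact_force: [0.6, 0.2, 0.7]
opening: 0.0592
gripper_force: 32.9
```

Held across the width (59.2 mm, 33 N). Firm up the grip, lift, and turn by 160°.

```bash

python3 -m handwheel '{"delta_pos":[[0,0,0],[0,0,0],[0,0,-0.3],[0,0,-0.7],[0,0,-1]],"delta_rot":[[0,0,0],[0,0,0],[0,0,0],[0,0,0],[0,0,0]]}' - 60 >/dev/null
python3 -m handwheel '{"delta_pos":[[0,0,-1],[0,0,-1],[0,0,-0.6],[0,0,0],[0,0,0]],"delta_rot":[[0,0,0],[0,0,0],[0,0,0],[0,0,-0.5],[0,0,-1]]}' 
python3 -m handwheel '{"delta_pos":[[0,0,0],[0,0,0],[0,0,0],[0,0,0],[0,0,0]],"delta_rot":[[0,0,-1],[0,0,-1],[0,0,-1],[0,0,-1],[0,0,-1]]}' >/dev/null
python3 -m handwheel '{"delta_pos":[[0,0,0],[0,0,0],[0,0,0],[0,0,0],[0,0,0]],"delta_rot":[[0,0,-1],[0,0,-1],[0,0,-1],[0,0,-1],[0,0,-1]]}' >/dev/null
python3 -m handwheel '{"delta_pos":[[0,0,0],[0,0,0],[0,0,0],[0,0,0],[0,0,0]],"delta_rot":[[0,0,-1],[0,0,-1],[0,0,-1],[0,0,-1],[0,0,-1]]}' >/dev/null
python3 -c "
from h import *
need([.4639,.2971,.09],80.3)"
```

```text
time: 24.72
eef_pos: [0.5192, -0.0269, 0.1058]
orientation: [-3.079, -0.618, -0.009]
contact_force: [1.0, -0.8, -1.9]
opening: 0.0585
gripper_force: 64.7
t 26.6 tcp [ 0.5189 -0.0273  0.1053] yaz 52.7 open 58.4 grip 64.7 F [ 0.2  0.1 -1.1] q [-0.43  0.26  0.46  2.02 -0.15  0.89  1.03]
dpos [8.01 7.49 0.52] drot [ 0.02  0.02 -3.45]
```

```bash

python3 -m handwheel '{"delta_pos":[[0,0,0],[0,0,0],[0,0,0],[0,0,0],[0,0,0]],"delta_rot":[[0,0,-1],[0,0,-1],[0,0,-1],[0,0,-0.45],[0,0,0]]}' >/dev/null
python3 -c "
from h import *
need([.4639,.2971,.09],80.3)"
```

```text
t 27.23 tcp [ 0.5191 -0.0272  0.1053] yaz 80.0 open 58.1 grip 64.7 F [ 0.2 -0.2 -1.5] q [-0.37  0.26  0.39  2.01 -0.13  0.89  1.48]
dpos [ 3.69 10.33  0.52] drot [ 0.02  0.03 -0.04]
```

```bash

python3 -m handwheel '{"delta_pos":[[0.3,0.6,0],[0.35,0.95,0],[0.35,0.95,0],[0.35,0.95,0],[0.35,0.95,0]],"delta_rot":[[0,0,0],[0,0,0],[0,0,0],[0,0,0],[0,0,0]]}' >/dev/null
python3 -m handwheel '{"delta_pos":[[0.35,0.95,0],[0.35,0.95,0],[0.35,0.95,0],[0.35,0.95,0],[0.35,0.95,0]],"delta_rot":[[0,0,0],[0,0,0],[0,0,0],[0,0,0],[0,0,0]]}' >/dev/null
python3 -m handwheel '{"delta_pos":[[0.2,0.7,0.2],[0,0,0.3],[0,0,0]],"delta_rot":[[0,0,0],[0,0,0],[0,0,0]]}' >/dev/null
python3 - <<'E'
from h import *
need([.4639,.2971,.03],80.3)
ims=grab('h')
# refit mate (shade may differ) and see its pose relative to before
rm={'top':(105,155,40,80),'side':(208,140,72,24)}
for vw in(('top',),('side',)): print(vw,fit(ims,rm,True,[.490,.382,.010,-.17],vw,(0,1,3)))
E
```

```text
t 28.85 tcp [0.4621 0.2805 0.0891] yaz 80.0 open 58.2 grip 64.7 F [ 0.8 -0.4 -1.4] q [-0.8   0.31  0.2   1.97 -0.08  0.87  0.84]
dpos [0.04 0.56 1.97] drot [-0.    0.02 -0.04]
('top',) (array([0.54066667, 0.28333333, 0.01      , 0.12333333]), np.float64(476.5208888951105))
('side',) (array([ 0.48963756,  0.38492452,  0.01      , -0.16153595]), np.float64(70.9939133227082))
```

```bash

python3 -m handwheel '{"delta_pos":[[0.04,0.5,0.8],[0,0,0.8],[0,0,0.8],[0,0,0.6],[0,0,0]],"delta_rot":[[0,0.02,-0.04],[0,0,0],[0,0,0],[0,0,0],[0,0,0]]}' |grep -E "pos|force"
python3 -m handwheel '{"delta_pos":[[0,0,0.4],[0,0,0.2],[0,0,0]],"delta_rot":[[0,0,0],[0,0,0],[0,0,0]]}' |grep -E "pos|force"
python3 - <<'E'
from h import *
need([.4639,.2971,-.028],80.3)
E
```

```text
eef_pos: [0.4637, 0.2965, -0.0006]
contact_force: [0.2, 0.2, -1.1]
gripper_force: 64.7
eef_pos: [0.4643, 0.2982, -0.0176]
contact_force: [-0.9, 0.1, -1.0]
gripper_force: 64.8
t 29.95 tcp [ 0.4643  0.2982 -0.0176] yaz 80.4 open 58.5 grip 64.8 F [-0.9  0.1 -1. ] q [-0.78  0.5   0.16  1.98 -0.13  0.67  0.86]
dpos [ 0.01 -0.04  0.35] drot [0.02 0.01 0.01]
```

```bash

python3 -m handwheel '{"delta_pos":[[0,0,0.2],[0,0,0.1],[0,0,0]],"delta_rot":[[0,0,0],[0,0,0],[0,0,0]]}' |grep -E "pos|force"
python3 -m handwheel '{"delta_pos":[[0,0,0.06],[0,0,0]],"delta_rot":[[0,0,0],[0,0,0]]}' |grep -E "pos|force"
python3 -m handwheel '{"delta_pos":[[0,0,0.05],[0,0,0]],"delta_rot":[[0,0,0],[0,0,0]]}' |grep -E "pos|force"
```

```text
eef_pos: [0.4643, 0.2982, -0.0265]
contact_force: [0.1, -0.1, -1.7]
gripper_force: 64.8
eef_pos: [0.4646, 0.2983, -0.0281]
contact_force: [-0.6, 0.1, -0.7]
gripper_force: 64.8
eef_pos: [0.4649, 0.2984, -0.0292]
contact_force: [-0.0, -0.5, 1.2]
gripper_force: 65.0
```

Touching down (as predicted, TCP z≈-0.029). Release, lift clear, and swing the arm aside to measure.

```bash

python3 -m handwheel '{"delta_pos":[[0,0,0],[0,0,0],[0,0,0],[0,0,-0.3],[0,0,-0.8]],"delta_rot":[[0,0,0],[0,0,0],[0,0,0],[0,0,0],[0,0,0]]}' 71 20 >/dev/null
python3 -m handwheel '{"delta_pos":[[0,0,-1],[0,-0.5,-1],[0,-1,0],[0,-1,0],[0,-1,0]],"delta_rot":[[0,0,0],[0,0,0],[0,0,0],[0,0,0],[0,0,0]]}' 20 >/dev/null
python3 -m handwheel '{"delta_pos":[[0,-1,0],[0,-1,0],[0,-1,0],[0,-0.7,0],[0,0,0]],"delta_rot":[[0,0,0],[0,0,0],[0,0,0],[0,0,0],[0,0,0]]}' 
cat > meas.py <<'E'
from h import *
import sys
ims=grab(sys.argv[1]);b0=[float(x) for x in sys.argv[2:5]]
m0=[.4901,.3818,.010,-.17];b0=[b0[0],b0[1],.010,b0[2]]
# joint two-body fit per view
V={'top':((105,150,75,90),1),'side':((205,138,82,36),1)}
for n,(ro,_) in V.items():
    s,w=soft(ims[n],ro)
    if n=='side': w=w.copy(); w[:12,275-205:]=0   # bottle
    def cost(v):
        a=np.array(m0);b=np.array(b0);k=np.array([.004,.004,.04]);a[[0,1,3]]+=v[:3]*k;b[[0,1,3]]+=v[3:]*k
        return (((np.maximum(rend(n,a,True,ro),rend(n,b,True,ro))-s)**2)*w).sum()
    v=np.zeros(6)
    for _ in range(4):
        r=minimize(cost,v,method='Nelder-Mead',options=dict(initial_simplex=np.vstack([v,v+np.eye(6)]),xatol=.01,fatol=.005,maxiter=800));v=r.x
    a=np.array(m0)[[0,1,3]]+v[:3]*[.004,.004,.04];b=np.array(b0)[[0,1,3]]+v[3:]*[.004,.004,.04]
    c,sn=np.cos(a[2]),np.sin(a[2]);d=b[:2]-a[:2]
    print(n,'mate',a.round(4),'board',b.round(4),'rel along(mm)',round(1000*(c*d[0]+sn*d[1]),1),'across',round(1000*(-sn*d[0]+c*d[1]),1),'dyaw deg',np.rad2deg(b[2]-a[2]).round(2),'cost',round(r.fun,1))
E
python3 meas.py i .4751 .2952 -.17
```

```text
time: 32.7
eef_pos: [0.4281, 0.0835, 0.0632]
orientation: [0.269, 3.128, 0.005]
contact_force: [0.1, 0.6, -0.2]
opening: 0.0201
gripper_force: 0.0
top mate [ 0.4902  0.3816 -0.1677] board [ 0.4735  0.2971 -0.1697] rel along(mm) -2.3 across -86.1 dyaw deg -0.11 cost 185.0
side mate [0.4852 0.3678 0.0768] board [ 0.4754  0.3064 -0.24  ] rel along(mm) -14.4 across -60.5 dyaw deg -18.15 cost 253.3
```

```bash
python3 - <<'E'
from h import *
ims=load('_i')
for b in ([.4735,.297,.01],[.49,.3816,.01]): print(proj('side',[b[0]-.09,b[1]-.03,.003]),proj('side',[b[0]+.09,b[1]+.03,.017]),proj('side',[b[0]+.04,b[1]-.03,.003]))
print(fit(ims,{'side':(200,161,82,26)},True,[.4735,.2971,.01,-.17],('side',),(0,1,3)))
print(fit(ims,{'side':(208,140,72,20)},True,[.49,.383,.01,-.17],('side',),(0,1,3)))
E
```

```text
[[215.7291871  169.97773399]] [[262.96861202 153.87075852]] [[252.09758132 166.3910537 ]]
[[218.80336431 158.22478419]] [[263.44517724 143.50234531]] [[253.17894841 154.96589369]]
(array([ 0.47691038,  0.30935142,  0.01      , -0.17309039]), np.float64(50.0076216181893))
(array([0.48384687, 0.34399678, 0.01      , 0.49934753]), np.float64(175.17915530229777))
```

Top view: ends are off by -2.3 mm, the gap is 26.1 mm, the yaw matches to 0.1°, and the twin hasn't moved. I'll regrasp and slide it +2.3 mm to level the ends, then push across.

```bash

python3 -m handwheel '{"delta_pos":[[0,0.7,0],[0,1,0],[0,1,0],[0,1,0],[0,1,0]],"delta_rot":[[0,0,0],[0,0,0],[0,0,0],[0,0,0],[0,0,0]]}' 71 >/dev/null
python3 -m handwheel '{"delta_pos":[[0,1,0],[0,1,0],[0,0.5,0],[0,0,1],[0,0,1]],"delta_rot":[[0,0,0],[0,0,0],[0,0,0],[0,0,0],[0,0,0]]}' >/dev/null
python3 -m handwheel '{"delta_pos":[[0,0,0.5],[0,0,0.3],[0,0,0.2],[0,0,0.1],[0,0,0]],"delta_rot":[[0,0,0],[0,0,0],[0,0,0],[0,0,0],[0,0,0]]}' |grep -E "pos|force"
python3 -c "
from h import *
need([.4649,.2984,-.0292],80.3)"
```

```text
eef_pos: [0.4649, 0.2985, -0.0292]
contact_force: [-0.1, -0.3, -0.1]
gripper_force: 0.0
t 34.67 tcp [ 0.4649  0.2985 -0.0292] yaz 80.4 open 70.9 grip 0.0 F [-0.1 -0.3 -0.1] q [-0.78  0.52  0.16  1.98 -0.13  0.65  0.87]
dpos [ 0. -0.  0.] drot [0.03 0.02 0.01]
```

```bash

python3 -m handwheel '{"delta_pos":[[0,0,0],[0,0,0],[0,0,0],[0,0,-0.03],[-0.08,0.1,0]],"delta_rot":[[0,0,0],[0,0,0],[0,0,0],[0,0,0],[0,0,0]]}' 50 25 |grep -E "pos|force|open"
python3 -m handwheel '{"delta_pos":[[0,0,0.03],[0,0,0],[0,0,0],[0,0,0],[0,0,0]],"delta_rot":[[0,0,0],[0,0,0],[0,0,0],[0,0,0],[0,0,0]]}' 70 20 |grep -E "pos|force|open"
python3 -m handwheel '{"delta_pos":[[0,0,-0.5],[0,0,-1],[0,-0.7,-0.5],[0,-0.8,0],[0,-0.6,0]],"delta_rot":[[0,0,0],[0,0,0],[0,0,0],[0,0,0],[0,0,0]]}' 0 >/dev/null
python3 -m handwheel '{"delta_pos":[[0,0,0.5],[0,0,0.8],[0,0,0.4],[0,0,0]],"delta_rot":[[0,0,0],[0,0,0],[0,0,0],[0,0,0]]}' 
python3 -c "
from h import *
need([.4649,.2984,-.0292],80.3)"
```

```text
eef_pos: [0.4659, 0.2995, -0.0288]
contact_force: [-3.0, -1.6, 3.5]
opening: 0.0597
gripper_force: 28.3
eef_pos: [0.4675, 0.3009, -0.0295]
contact_force: [0.1, -0.2, 0.7]
opening: 0.0699
gripper_force: 0.0
time: 37.05
eef_pos: [0.4559, 0.2398, -0.0204]
orientation: [-0.262, -3.129, -0.003]
contact_force: [-3.6, -0.7, 11.5]
opening: 0.0588
gripper_force: 31.5
t 37.05 tcp [ 0.4559  0.2398 -0.0204] yaz 80.4 open 58.8 grip 31.5 F [-3.6 -0.7 11.5] q [-0.71  0.46  0.17  2.07 -0.13  0.63  0.95]
dpos [0.03 1.98 0.3 ] drot [ 0.01 -0.01  0.02]
```

My mistake: the close command came before the fingers had cleared the board, so they took hold of it again and carried it along. It's still held, so I'll lift, go back and set it down properly.

```bash

python3 -m handwheel '{"delta_pos":[[0,0,-0.4],[0,0,-0.4],[0,0.6,-0.1],[0,0.8,0],[0,0.6,0]],"delta_rot":[[0,0,0],[0,0,0],[0,0,0],[0,0,0],[0,0,0]]}' 50 30 
python3 -c "
from h import *
need([.4675,.301,-.0282],80.3)"
```

```text
time: 37.67
eef_pos: [0.4668, 0.3012, 0.0064]
orientation: [0.259, 3.128, 0.007]
contact_force: [0.6, 0.2, -1.0]
opening: 0.0581
gripper_force: 32.7
t 37.67 tcp [0.4668 0.3012 0.0064] yaz 80.5 open 58.1 grip 32.7 F [ 0.6  0.2 -1. ] q [-0.79  0.46  0.17  1.97 -0.12  0.72  0.86]
dpos [-0.02 -0.01  1.15] drot [0.03 0.01 0.03]
```

```bash

python3 -m handwheel '{"delta_pos":[[0,0,0.25],[0,0,0.2],[0,0,0]],"delta_rot":[[0,0,0],[0,0,0],[0,0,0]]}' |grep -E "pos|force"
python3 -m handwheel '{"delta_pos":[[0,0,0.2],[0,0,0]],"delta_rot":[[0,0,0],[0,0,0]]}' |grep -E "pos|force"
python3 -m handwheel '{"delta_pos":[[0,0,0.15],[0,0,0]],"delta_rot":[[0,0,0],[0,0,0]]}' |grep -E "pos|force"
python3 -m handwheel '{"delta_pos":[[0,0,0.12],[0,0,0]],"delta_rot":[[0,0,0],[0,0,0]]}' |grep -E "pos|force"
```

```text
eef_pos: [0.4659, 0.2958, -0.0084]
contact_force: [-1.0, 0.5, -2.1]
gripper_force: 32.7
eef_pos: [0.4666, 0.297, -0.0136]
contact_force: [-0.4, -0.1, -1.7]
gripper_force: 32.7
eef_pos: [0.4667, 0.2977, -0.0178]
contact_force: [0.5, 0.2, -1.1]
gripper_force: 32.7
eef_pos: [0.4673, 0.2982, -0.021]
contact_force: [0.3, 0.1, -0.0]
gripper_force: 32.8
```

```bash

python3 -m handwheel '{"delta_pos":[[0,0,0.07],[0,0,0]],"delta_rot":[[0,0,0],[0,0,0]]}' |grep -E "pos|force"
python3 -m handwheel '{"delta_pos":[[0,0,0.06],[0,0,0]],"delta_rot":[[0,0,0],[0,0,0]]}' |grep -E "pos|force"
```

```text
eef_pos: [0.4674, 0.2982, -0.0212]
contact_force: [-3.9, -2.0, 13.0]
gripper_force: 34.3
eef_pos: [0.4673, 0.2982, -0.0215]
contact_force: [-6.4, -1.9, 22.8]
gripper_force: 35.4
```

It's on the floor (the board sits 8 mm lower in the fingers, as expected). Ease off, release fully, rise, and close the fingers only when clear of the board.

```bash

python3 -m handwheel '{"delta_pos":[[0,0,-0.12],[0,0,0]],"delta_rot":[[0,0,0],[0,0,0]]}' |grep -E "pos|force"
python3 -m handwheel '{"delta_pos":[[0,0,0],[0,0,0],[0,0,0],[0,0,-0.3],[0,0,-0.8]],"delta_rot":[[0,0,0],[0,0,0],[0,0,0],[0,0,0],[0,0,0]]}' 71 20 >/dev/null
python3 -m handwheel '{"delta_pos":[[0,0,-1],[0,-0.5,-1],[0,-1,0],[0,-1,0],[0,-1,0]],"delta_rot":[[0,0,0],[0,0,0],[0,0,0],[0,0,0],[0,0,0]]}' |grep -E "pos|open"
python3 -m handwheel '{"delta_pos":[[0,-1,0],[0,-1,0],[0,-1,0],[0,-0.7,0],[0,0,0]],"delta_rot":[[0,0,0],[0,0,0],[0,0,0],[0,0,0],[0,0,0]]}' 0 |grep -E "time|pos|open"
python3 meas.py j .477 .297 -.17 | head -1
```

```text
eef_pos: [0.4674, 0.2982, -0.0211]
contact_force: [-0.2, -0.7, 3.5]
gripper_force: 33.3
eef_pos: [0.4493, 0.1934, 0.072]
opening: 0.0711
time: 41.42
eef_pos: [0.4304, 0.0831, 0.0713]
opening: 0.0001
top mate [ 0.4901  0.3816 -0.1667] board [ 0.4769  0.2967 -0.1682] rel along(mm) 1.0 across -85.9 dyaw deg -0.09 cost 184.4
```

Measured: ends +1.0 mm, gap 25.9 mm, yaw 0.1°, twin unmoved. Now go down with shut fingers on the free side and push.

```bash

python3 -m handwheel '{"delta_pos":[[0,0.7,0],[0,1,0],[0,1,0],[0,1,0],[0,1,0]],"delta_rot":[[0,0,0],[0,0,0],[0,0,0],[0,0,0],[0,0,0]]}' >/dev/null
python3 -m handwheel '{"delta_pos":[[0,0.5,0.3],[0,0,1],[0,0,1],[0,0,0.5],[0,0,0]],"delta_rot":[[0,0,0],[0,0,0],[0,0,0],[0,0,0],[0,0,0]]}' |grep -E "pos|force"
python3 -m handwheel '{"delta_pos":[[0,0,0.3],[0,0,0]],"delta_rot":[[0,0,0],[0,0,0]]}' |grep -E "pos|force"
python3 -c "
from h import *
need([.4674,.2982,-.021],80.3)"
```

```text
eef_pos: [0.4557, 0.2379, -0.0139]
contact_force: [-0.6, 0.2, 0.6]
gripper_force: 0.0
eef_pos: [0.4571, 0.2388, -0.0214]
contact_force: [0.1, 0.3, 0.4]
gripper_force: 0.0
t 43.02 tcp [ 0.4571  0.2388 -0.0214] yaz 80.4 open -0.5 grip 0.0 F [0.1 0.3 0.4] q [-0.72  0.46  0.18  2.07 -0.14  0.62  0.96]
dpos [-0.01  2.01 -0.01] drot [0.02 0.02 0.01]
```

```bash

python3 -m handwheel '{"delta_pos":[[0,0.35,0],[0,0.2,0],[0,0.2,0],[0,0.2,0],[0,0.05,0]],"delta_rot":[[0,0,0],[0,0,0],[0,0,0],[0,0,0],[0,0,0]]}' |grep -E "pos|force"
python3 -m handwheel '{"delta_pos":[[0,0,0],[0,-0.5,0],[0,-0.5,-1],[0,-1,-1],[0,-1,-1]],"delta_rot":[[0,0,0],[0,0,0],[0,0,0],[0,0,0],[0,0,0]]}' |grep -E "pos|force"
python3 -m handwheel '{"delta_pos":[[0,-1,0],[0,-1,0],[0,-1,0],[0,0,0]],"delta_rot":[[0,0,0],[0,0,0],[0,0,0],[0,0,0]]}' |grep -E "pos|time"
python3 meas.py k .479 .312 -.17 | head -1
```

```text
eef_pos: [0.4624, 0.2685, -0.0212]
contact_force: [-0.3, -3.8, 5.0]
gripper_force: 2.5
eef_pos: [0.4456, 0.178, 0.0684]
contact_force: [1.2, 0.5, 1.3]
gripper_force: 0.0
time: 44.78
eef_pos: [0.4299, 0.0875, 0.0671]
top mate [ 0.4901  0.3818 -0.1655] board [ 0.4793  0.3079 -0.1809] rel along(mm) 1.6 across -74.6 dyaw deg -0.88 cost 185.7
```

The gap is now 14.6 mm and the yaw -0.9°, so the push point was slightly too far towards the blade end. I shift it 8 mm towards the handle and push on.

```bash

python3 -m handwheel '{"delta_pos":[[-0.27,1,0],[0,1,0],[0,1,0],[0,1,0.3],[0,1,0.7]],"delta_rot":[[0,0,0],[0,0,0],[0,0,0],[0,0,0],[0,0,0]]}' >/dev/null
python3 -m handwheel '{"delta_pos":[[0,0.5,1],[0,0,0.7],[0,0,0.3],[0,0,0]],"delta_rot":[[0,0,0],[0,0,0],[0,0,0],[0,0,0]]}' |grep -E "pos|force"
python3 -m handwheel '{"delta_pos":[[0,0.4,0],[0,0.2,0],[0,0.15,0],[0,0.12,0],[0,0.1,0]],"delta_rot":[[0,0,0],[0,0,0],[0,0,0],[0,0,0],[0,0,0]]}' |grep -E "pos|force"
python3 -m handwheel '{"delta_pos":[[0,0,0],[0,-0.5,0],[0,-0.5,-1],[0,-1,-1],[0,-1,-1]],"delta_rot":[[0,0,0],[0,0,0],[0,0,0],[0,0,0],[0,0,0]]}' |grep -E "pos|force"
python3 -m handwheel '{"delta_pos":[[0,-1,0],[0,-1,0],[0,-1,0],[0,0,0]],"delta_rot":[[0,0,0],[0,0,0],[0,0,0],[0,0,0]]}' |grep -E "pos|time"
python3 meas.py l .4815 .3218 -.175 | head -1
```

```text
eef_pos: [0.4668, 0.2524, -0.0222]
contact_force: [0.1, 0.0, 0.2]
gripper_force: 0.0
eef_pos: [0.473, 0.2797, -0.0207]
contact_force: [-0.3, -4.3, 5.9]
gripper_force: 3.0
eef_pos: [0.456, 0.1906, 0.0684]
contact_force: [-0.1, -1.2, 0.5]
gripper_force: 0.0
time: 47.75
eef_pos: [0.4403, 0.1, 0.0672]
top mate [ 0.4895  0.3787 -0.139 ] board [ 0.481   0.3241 -0.1841] rel along(mm) -0.9 across -55.2 dyaw deg -2.59 cost 88.8
```

```bash
sed -i 's/np.maximum(rend(n,a,True,ro),rend(n,b,True,ro))/(rend(n,a,True,ro)+rend(n,b,True,ro))/; s/^ims=grab(sys.argv\[1\])/ims=load("_"+sys.argv[1][1:]) if sys.argv[1][0]=="@" else grab(sys.argv[1])/' meas.py
python3 meas.py @l .481 .322 -.172
python3 - <<'E'
import cv2,numpy as np
t=cv2.imread('pics/top_l.png')[155:232,102:178]
cv2.imwrite('pics/l.png',cv2.resize(t,None,fx=7.5,fy=7.5,interpolation=cv2.INTER_CUBIC))
E
```

```text
top mate [ 0.49    0.3821 -0.1738] board [ 0.4813  0.3213 -0.167 ] rel along(mm) 2.0 across -61.4 dyaw deg 0.39 cost 167.7
side mate [ 0.4925  0.3976 -0.3147] board [ 0.4811  0.3209 -0.1248] rel along(mm) 12.9 across -76.5 dyaw deg 10.88 cost 331.8
```

View pics/l.png

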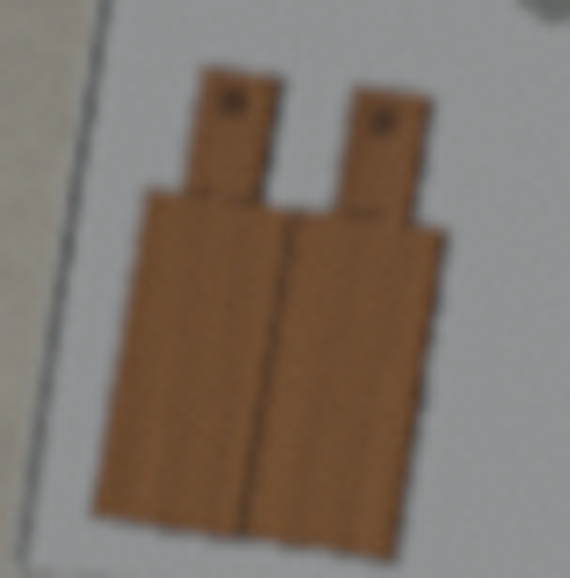

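The boards lie side by side with handles both +x and ends level (bottom edges collinear through (240,537)). Only a thin dark seam at about (265,380) remains, some 1 mm wide. One last 1.2 mm push closes it.

```bash

python3 -m handwheel '{"delta_pos":[[0,1,0],[0,1,0],[0,1,0],[0,1,0.3],[0,1,0.7]],"delta_rot":[[0,0,0],[0,0,0],[0,0,0],[0,0,0],[0,0,0]]}' >/dev/null
python3 -m handwheel '{"delta_pos":[[0,0,1],[0,0,0.7],[0,0,0.3],[0,0,0]],"delta_rot":[[0,0,0],[0,0,0],[0,0,0],[0,0,0]]}' |grep -E "pos|force"
python3 -m handwheel '{"delta_pos":[[0,0.5,0],[0,0.3,0],[0,0.15,0],[0,0.06,0],[0,0.03,0]],"delta_rot":[[0,0,0],[0,0,0],[0,0,0],[0,0,0],[0,0,0]]}' |grep -E "pos|force"
python3 -m handwheel '{"delta_pos":[[0,0,0],[0,-0.5,0],[0,-0.5,-1],[0,-1,-1],[0,-1,-1]],"delta_rot":[[0,0,0],[0,0,0],[0,0,0],[0,0,0],[0,0,0]]}' |grep -E "pos|force"
python3 -m handwheel '{"delta_pos":[[0,-1,0],[0,-1,0],[0,-1,0],[0,0,0]],"delta_rot":[[0,0,0],[0,0,0],[0,0,0],[0,0,0]]}' |grep -E "pos|time"
python3 meas.py m .481 .322 -.172|head -1
python3 - <<'E'
from h import *
# seam profile: mean brightness across the shared edge, and outer width, pictures l and m (mate frame)
for tag in('_k','_l','_m'):
    g=load(tag)['top'].astype(np.float32).sum(2)/3
    xs=np.linspace(-.075,.03,60);ys=np.arange(-.098,.040,.002);c,s=np.cos(-.168),np.sin(-.168)
    pr=[]
    for y in ys:
        P=np.c_[.4901+c*xs-s*y,.3817+s*xs+c*y,np.full(60,.017)];q=proj('top',P).astype(np.float32)
        pr.append(cv2.remap(g,q[:,:1],q[:,1:],cv2.INTER_LINEAR).mean())
    pr=np.array(pr);print(tag,'seam',dict(zip((ys[27:42]*1000).round().astype(int).tolist(),pr[27:42].round().astype(int).tolist())))
    h=110
    e=[np.interp(0,[pr[i]-h,pr[i+1]-h] if pr[i]<pr[i+1] else [pr[i+1]-h,pr[i]-h],[ys[i],ys[i+1]] if pr[i]<pr[i+1] else [ys[i+1],ys[i]])*1000 for i in range(len(ys)-1) if (pr[i]-h)*(pr[i+1]-h)<0];print('edges mm',np.round(e,1))
E
```

```text
eef_pos: [0.4667, 0.2519, -0.0221]
contact_force: [-0.2, 0.1, 0.0]
gripper_force: 0.0
eef_pos: [0.4727, 0.281, -0.0212]
contact_force: [-1.2, -2.3, 3.9]
gripper_force: 2.4
eef_pos: [0.4564, 0.1919, 0.0684]
contact_force: [0.4, -0.1, 0.4]
gripper_force: 0.0
time: 50.72
eef_pos: [0.4407, 0.1012, 0.0672]
top mate [ 0.49    0.382  -0.1641] board [ 0.4811  0.3219 -0.157 ] rel along(mm) 1.0 across -60.8 dyaw deg 0.4 cost 173.0
_k seam {-44: 129, -42: 140, -40: 144, -38: 140, -36: 128, -34: 105, -32: 84, -30: 73, -28: 74, -26: 77, -24: 78, -22: 78, -20: 77, -18: 77, -16: 77}
edges mm [-46.2 -34.4  27.6]
_l seam {-44: 80, -42: 80, -40: 80, -38: 78, -36: 74, -34: 70, -32: 67, -30: 70, -28: 75, -26: 79, -24: 79, -22: 78, -20: 77, -18: 77, -16: 77}
edges mm [-94.5  27.6]
_m seam {-44: 80, -42: 80, -40: 80, -38: 79, -36: 76, -34: 72, -32: 69, -30: 72, -28: 76, -26: 79, -24: 79, -22: 78, -20: 77, -18: 77, -16: 77}
edges mm [-93.8  27.6]
```

```bash
python3 - <<'E'
from h import *
for tag in('_k','_l','_m'):
    g=load(tag)['top'].astype(np.float32).sum(2)/3
    for lo,hi in((-.082,-.055),(.005,.032)):
        xs=np.linspace(lo,hi,40);ys=np.arange(-.11,.046,.001);c,s=np.cos(-.168),np.sin(-.168)
        pr=np.array([cv2.remap(g,*[a.reshape(-1,1) for a in proj('top',np.c_[.4901+c*xs-s*y,.3817+s*xs+c*y,np.full(40,.017)]).astype(np.float32).T],cv2.INTER_LINEAR).mean() for y in ys])
        d=pr-110;i=np.where(d[:-1]*d[1:]<0)[0];e=(ys[i]+.001*d[i]/(d[i]-d[i+1]))*1000
        k=(ys>-.045)&(ys<-.02);print(tag,lo,'edges',e.round(1),'seam min',pr[k].min().round(1),'deficit',(79-pr[k]).clip(0).sum().round(1))
E
```

```text
_k -0.082 edges [-107.1  -45.6  -34.3   27.7] seam min 71.8 deficit 34.1
_k 0.005 edges [-108.   -46.7  -34.3   27.5] seam min 73.4 deficit 25.3
_l -0.082 edges [-94.7  27.7] seam min 65.7 deficit 87.6
_l 0.005 edges [-94.2  27.5] seam min 66.6 deficit 87.8
_m -0.082 edges [-94.2  27.7] seam min 68.8 deficit 68.8
_m 0.005 edges [-93.6  27.6] seam min 69.4 deficit 70.3
```

Edge profile: total width matches two touching boards to within about 0.4 mm, and the twin's outer edge is unmoved (27.6 mm). The time allows one more gentle 0.9 mm push, nearer mid-blade, to be sure it's flush.

```bash

python3 -m handwheel '{"delta_pos":[[0.5,1,0],[0,1,0],[0,1,0],[0,1,0.3],[0,1,0.7]],"delta_rot":[[0,0,0],[0,0,0],[0,0,0],[0,0,0],[0,0,0]]}' >/dev/null
python3 -m handwheel '{"delta_pos":[[0,0,1],[0,0,0.7],[0,0,0.3],[0,0,0]],"delta_rot":[[0,0,0],[0,0,0],[0,0,0],[0,0,0]]}' |grep -E "pos|force"
python3 -m handwheel '{"delta_pos":[[0,0.5,0],[0,0.35,0],[0,0.13,0],[0,0.06,0],[0,0.03,0]],"delta_rot":[[0,0,0],[0,0,0],[0,0,0],[0,0,0],[0,0,0]]}' |grep -E "pos|force"
python3 -m handwheel '{"delta_pos":[[0,0,0],[0,-0.5,0],[0,-0.5,-1],[0,-1,-1],[0,-1,-1]],"delta_rot":[[0,0,0],[0,0,0],[0,0,0],[0,0,0],[0,0,0]]}' |grep -E "pos|force"
python3 -m handwheel '{"delta_pos":[[0,-1,0],[0,-1,0],[0,-1,0],[0,0,0]],"delta_rot":[[0,0,0],[0,0,0],[0,0,0],[0,0,0]]}' |grep -E "pos|time"
python3 meas.py n .481 .322 -.165|head -1
python3 - <<'E'
from h import *
for tag in('_m','_n'):
    g=load(tag)['top'].astype(np.float32).sum(2)/3
    for lo,hi in((-.082,-.055),(.005,.032)):
        xs=np.linspace(lo,hi,40);ys=np.arange(-.11,.046,.001);c,s=np.cos(-.168),np.sin(-.168)
        pr=np.array([cv2.remap(g,*[a.reshape(-1,1) for a in proj('top',np.c_[.4901+c*xs-s*y,.3817+s*xs+c*y,np.full(40,.017)]).astype(np.float32).T],cv2.INTER_LINEAR).mean() for y in ys])
        d=pr-110;i=np.where(d[:-1]*d[1:]<0)[0];e=(ys[i]+.001*d[i]/(d[i]-d[i+1]))*1000
        k=(ys>-.045)&(ys<-.02);print(tag,lo,'edges',e.round(1),'deficit',(79-pr[k]).clip(0).sum().round(1))
E
```

```text
eef_pos: [0.4521, 0.2556, -0.0221]
contact_force: [0.4, 0.0, 0.3]
gripper_force: 0.0
eef_pos: [0.4582, 0.2852, -0.0211]
contact_force: [-1.1, -3.4, 6.0]
gripper_force: 3.0
eef_pos: [0.4421, 0.1962, 0.0686]
contact_force: [0.8, -0.1, 0.3]
gripper_force: 0.0
time: 53.7
eef_pos: [0.4263, 0.1057, 0.0673]
top mate [ 0.4902  0.3835 -0.1725] board [ 0.4809  0.3234 -0.1686] rel along(mm) 1.1 across -60.9 dyaw deg 0.22 cost 179.1
_m -0.082 edges [-94.2  27.7] deficit 68.8
_m 0.005 edges [-93.6  27.6] deficit 70.3
_n -0.082 edges [-92.   29.4] deficit 52.9
_n 0.005 edges [-92.3  29.3] deficit 63.4
```

Contact is confirmed: the pair is flush, with a total width of 121.5 mm. The twin was nudged by under 2 mm. The gripper is clear, so I hand in.

```bash
python3 -c "
from rig import workorder
print(workorder.sign_off())"
```

```text
the job is handed in; nothing more can be done
None
```

The job is handed in at about 54 s: the board lies flat in the tray against its twin, same handle direction, ends level to about 1 mm, no visible gap. The last push shifted the twin about 1.7 mm. On an early release the fingers re-gripped the board by my mistake, and something under the gripper, probably the tray rim, pressed back with about 12 N before I set it down again.

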